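# Level the kiosk shelf and keep the spirit level pressed

## Task

The white riser shelf leans down to the right, where its levelling foot with the black hand knob is. Lay the spirit level on the shelf along its length and bed it down with a firm press, then turn the knob until the bubble stands in the middle between its lines. Finish by pressing the level firmly down flat on the shelf, bubble centred, and stay like that, still pressing, so that I can tighten the lock nut; leave the other things where they are.

Things in the scene. Friction and masses are not known exactly. Their poses are not given: they have to be found in the camera images.
- shelf: white melamine riser shelf on the counter, cannot be shifted. Its left end (+y) stands on an end panel, its right end (-y) on a single levelling foot; it rocks sideways about the bottom edge of the left panel. Origin on the counter under that panel, 150 mm left of the board's middle; x to the back, y to the left, z out of the board's top
- shelf_mid (a point): centre of the board's flat top face, 100 mm above the counter; the board is 200 (x, front to back) x 340 (y, left to right) x 18; axes as the shelf's
- strip (a point): middle of the top of the black magnetic strip fixed along the rear of the board (32 x 200 x 12, 78 mm behind and 45 mm right of shelf_mid). Two L-shaped tension wrenches and a silver pick stick to it; wrenches reach forward to 22 mm behind shelf_mid's line, the pick's thin wire (85 mm right of shelf_mid) to 27 mm in front of it, at 17 mm above the board
- foot_grip (a point): point on the upright axis of the levelling foot's hand knob, a black fluted round knob 35 mm across beyond the right end of the board, 200 mm right of shelf_mid; 12 mm below the knob's top, 28 mm above the board's top. Its widest band runs from 8 mm below to 9 mm above the point; below, the fingers have 26 mm free to the nut and boss. Grip it from above on any two opposite sides
- foot_pad (a point): underside of the foot under the knob. About 0.12 N m turns the knob and it stays where left. Clockwise from above screws the foot out and lifts the right end: 3 mm per turn, 350 mm from the rocking edge, so 1 rad of turn changes the lean by 0.00136 rad. The right end starts too low and needs 0.25 to 0.65 turn clockwise; the knob can go a full turn either way from level
- level: aluminium spirit level, 230 long (x) x 24 wide (y) x 42 high, about 0.34 kg, lying on the counter left of the shelf at the start. Origin at the centre of its flat underside, z up. The sides are flat and plain and can be gripped at the middle; the top is solid except for the vial in its middle
- vial (a point): middle of the level's vial, 34 mm above its underside, read from above: a yellow-green tube 60 long along x, with a pale bubble 16 long. Two thin black lines 8.5 mm either side of the middle mark where the bubble's ends stand when it is centred
- bubble (a joint): place of the bubble along the vial, m: 0 in the middle, plus towards the level's +x end. It runs to the higher end, 2 mm per 0.001 rad of lean of the level, stops at 19 mm, and settles in about a second
- door_knob: bystander: bronze door knob on its round rose, rose 62 across, 62 high, stands on the left rear part of the shelf; origin under its centre
- oil_can: bystander: worn red enamel oil can, 76 across, 88 high to the cap, thin brass spout to 165 high, stands on the counter; origin under its centre
- padlock: bystander: brass padlock lying flat, body 44 x 50 x 22, shackle along its +x; origin under the centre of its body
- cylinder: bystander: brass door lock cylinder, 62 long (x), 17 wide, 33 high; origin under its centre
- driver: bystander: screwdriver 190 long lying along its x; origin under its middle
- mug: bystander: white mug with key blanks standing in it, 80 across, 85 high, keys to about 95; origin under its centre
Mind the look-alikes: they are no part of the job. Of the things like the level, leave any that is blue or brown; of the rest the larger one is meant.

How it is judged:
On the way, in this order (a step that is already met when the one before it is completed fails the run):
1. the level lies along the leaning shelf, pressed down firmly, before the foot is turned (angle between the x axis of level and the y axis of shelf, either way round below 0.15 rad and angle between level's own z axis and vertical below 0.02 rad and x of level in the frame of shelf_mid between -0.088 and 0.045 m and y of level in the frame of shelf_mid between -0.055 and 0.055 m and z of level in the frame of shelf_mid between -0.003 and 0.003 m and contact force between level and shelf above 6.5 N and contact force between any of the fingers, the arm and level above 3 N and angle between shelf's own z axis and vertical above 0.0016 rad), for 0.3 s.
2. the foot has been turned until the bubble stands centred, the level lying along the shelf (angle between the x axis of level and the y axis of shelf, either way round below 0.15 rad and angle between level's own z axis and vertical below 0.02 rad and x of level in the frame of shelf_mid between -0.088 and 0.045 m and y of level in the frame of shelf_mid between -0.055 and 0.055 m and z of level in the frame of shelf_mid between -0.003 and 0.003 m and value of joint bubble between -0.002 and 0.002 m and angle between shelf's own z axis and vertical below 0.0011 rad), for 0.3 s.
At the end, for the whole second after the job is handed in: The robot still presses the level: it bears on the shelf with over 6.5 N, weight included, and the robot pushes it with over 3 N. It lies at rest, flat, wholly on the board, within 0.15 rad of its length; the bubble is within 2 mm of the middle and the shelf within 0.0011 rad of level (all of step 2 and contact force between level and shelf above 6.5 N and contact force between any of the fingers, the arm and level above 3 N and linear speed of level below 0.01 m/s); the arm keeps its last pose, push and grip.
It fails at once if a bystander is shifted by more than 30 mm (distance of any of door_knob, oil_can, padlock, cylinder, driver, mug from where it was at the start of the episode above 0.03 m).
It also fails if it takes over 72 s, if anything falls off the work surface, if the arm or the gripper's body presses on something with over 40 N, if the wrist force passes 120 N, or if a joint passes its speed limit or range.

## Robot

A 6-joint arm with a two-finger parallel gripper is mounted at the origin on the work surface. World frame = base frame: x ahead of the robot, y to its left, z up, the work surface at z = 0. Lengths are in m, angles in rad, forces in N, time in s.
With the tool pointing down it reaches from about 0.35 to 0.85 m from the base axis. Payload 8.1 kg.
Tool frame: the origin (TCP) lies at the very end of the fingers, on their centre line; the grasp point (between the pads) lies 19 mm behind it (grasp_offset is the distance from the TCP to the grasp point, in m); z points along the fingers, y is the direction in which the jaws open and shut (so a half turn about z gives the same grasp; the last joint's range is limited). The gripper opens to 93 mm and grips with 3 to 60 N. Pads are 15 mm wide; open, the fingers measure 128 mm over their backs; the gripper's body (75 mm by 188 mm) begins 65 mm behind the grasp point.
Start: joints at [-1.271, 0.13, 1.488, -0, 1.523, -0.085], TCP at [0.225, -0.556, 0.219] pointing down, gripper open.
Joint ranges: [-2.96, 2.96], [-0.89, 2.26], [0.02, 2.5], [-1.34, 4.48], [0, 2.73], [-2.66, 2.66]. Speed limits (rad/s): [2.39, 2.39, 2.79, 3.14, 3.14, 3.14].

## Interface

Orientations are given as a rotation vector (axis times angle).
In Python, from plant import read_state, read_camera, close_job, search_frame, masks_of, grasp_offset gives the robot as it stands.
- The arm moves only by the tool drive_tool, never from a script. Its argument "plan" is a list of rows, each an object with "claw": the closure, from 0 (fully open) to 1 (shut); "linear": the shift along the tool's x, y, z in cm, a list of three; "angular": the turn, a rotation vector about the tool's x, y, z in degrees, a list of three. In form: [{"claw": claw, "linear": [tx, ty, tz], "angular": [ax, ay, az]}, ...]. A call has 1 to 12 rows; each row shifts and turns the commanded pose from where the row before left it, along the tool's axes as they then stand; what a row does not reach is not made up. A row lasts 1/8 s, in which the tool goes at most 62.5 mm and 10.7 degrees, less where a joint would pass 70% of its speed; a pose out of reach is approached as far as the arm can. A call is refused whole if a number of a shift passes 6.25 or a number of a turn 10.7, either way. A call with a gripper value outside its range is refused whole. The fingers move at their own pace and stop on an object; "newtons" is the grip in N (left out, the last holds). Time passes only in rows, so rows that do not move let the fingers close. It gives the time, the measured TCP pose, the force and the opening at its end, in the units of the state.
- read_state(): the state, without advancing time (a new reading comes with each control period).
- read_camera(name): name is "side" or "top"; returns a dict with "pixels" (400x640x3 uint8, red, green, blue), "K" (3x3 intrinsics, pixels), "xyz" and "attitude" of the camera in the world. Camera axes: x right, y up, looking along -z (the intrinsics and any distortion apply to the point x, -y, -z); pixel columns grow to the right and rows downward; lengths in m; the calibration is good to about 2 mm. A picture is of the moment at which its call begins. There is no depth.
- close_job(): hands the job in, once; it reports no verdict.
Trained networks look in a picture, given as the dict that the camera call returned (one of the last four; its "shot" number tells which), for a name from the list of things; names that differ only in an ending like _2 or _b are one class to them, and where a whole thing is asked for, a point or a joint stands for the part that bears it (a point fixed in the world has none). Each returns a list of dicts, best first, with "p" (0 to 1); they miss things now and then, are a little off and sometimes report something else, mostly with a low value. They report only what shows in the picture. A call takes as long as a camera call. They do not tell look-alikes from the thing itself.
- search_frame(picture, label): "at" ([x, y, z] in m, in world coordinates, good to about 4 mm: the middle of the surface that is visible of it).
- masks_of(picture, label): "mask" (400x640 bool, what is visible of it).
The state is a dict: "t": time; "q": joint angles; "dq": joint speeds; "joint_torque": joint torques, N m; "tool_pos": TCP position; "orientation": TCP orientation; "force": force on the tool from outside, world axes, zero at the start; "wrist_torque": the same for the moment, N m; "opening": finger opening in m.
Only numpy, scipy, OpenCV 4.12 (cv2) and the standard library are available. Lean on these libraries where they do the work, as an engineer would, in place of code of your own. Each camera call takes 0.05 s, during which the arm holds its last target.

## Working session

There is one attempt and no reset: what is moved stays moved. The work goes in short steps, Python scripts to look and compute and a tool call to move; the robot and the scene stay as the last step left them, time stands still between calls to the robot, and variables do not carry over. Pictures are saved under pics/ and viewed, and the job is handed in when it is done.

Besides the shell and the picture viewer there is one more tool, called after "Emit:" by a JSON object that holds its "name" and its "arguments", one argument or row to a line. drive_tool: Moves the arm, as the interface text tells. Its arguments: {"type":"object","properties":{"plan":{"type":"array"},"newtons":{"type":"number"}},"required":["plan"]}

```bash
mkdir -p pics; ls
cat > h.py <<'E'
import numpy as np, cv2
from plant import *
from scipy.spatial.transform import Rotation as R
def save(c,n,box=None,s=1):
    im=c["pixels"][:,:,::-1]
    if box: x0,y0,x1,y1=box; im=im[y0:y1,x0:x1]
    if s!=1: im=cv2.resize(im,None,fx=s,fy=s,interpolation=cv2.INTER_CUBIC)
    cv2.imwrite("pics/"+n,im)
def cam(c):
    a=np.array(c["attitude"],float)
    M=a if a.shape==(3,3) else R.from_rotvec(a).as_matrix()
    return np.array(c["K"]),np.array(c["xyz"]),M
def proj(c,p):
    K,t,M=cam(c); q=M.T@(np.array(p)-t); q=np.array([q[0],-q[1],-q[2]]); u=K@q; return u[:2]/u[2]
def ray(c,uv,z):
    K,t,M=cam(c); d=np.linalg.inv(K)@np.array([uv[0],uv[1],1.]); d=M@np.array([d[0],-d[1],-d[2]])
    return t+d*(z-t[2])/d[2]
E
python3 - <<'E'
from h import *
s=read_state(); print({k:np.round(v,3).tolist() for k,v in s.items()})
for n in("top","side"):
    c=read_camera(n); save(c,n+"0.png"); print(n,{k:v for k,v in c.items() if k!="pixels"})
    for l in("shelf","shelf_mid","level","vial","foot_grip","strip","door_knob","oil_can","padlock","cylinder","driver","mug"):
        try: print(l,[(np.round(d["at"],3).tolist(),round(d["p"],2)) for d in search_frame(c,l)])
        except Exception as e: print(l,e)
E
```

```text
pics
{'t': 0.0, 'q': [-1.271, 0.131, 1.489, -0.0, 1.523, -0.085], 'dq': [0.001, 0.0, 0.0, -0.0, 0.001, -0.001], 'joint_torque': [0.001, -55.985, -49.176, 0.077, 0.036, -0.0], 'tool_pos': [0.225, -0.556, 0.218], 'orientation': [-3.082, -0.6, 0.0], 'force': [0.573, 0.686, -0.574], 'wrist_torque': [0.036, 0.029, -0.017], 'opening': 0.093}
top {'K': array([[426.56616105,   0.        , 321.41257592],
       [  0.        , 426.56616105, 193.79525592],
       [  0.        ,   0.        ,   1.        ]]), 'xyz': array([0.36866071, 0.03970599, 1.30279075]), 'attitude': array([ 0.09007758, -0.05665548, -1.55006557]), 'shot': 1}
shelf [([0.575, -0.11, 0.099], 0.8)]
shelf_mid [([0.571, -0.112, 0.097], 0.56)]
level [([0.516, 0.311, 0.044], 0.95), ([0.669, 0.474, 0.029], 0.8), ([0.455, 0.524, 0.031], 0.62), ([0.24, 0.373, 0.037], 0.62), ([0.37, -0.08, 0.026], 0.29)]
vial [([0.675, 0.476, 0.031], 0.77), ([0.515, 0.312, 0.04], 0.59), ([0.236, 0.366, 0.044], 0.57)]
foot_grip [([0.582, -0.293, 0.137], 0.42)]
strip [([0.574, -0.109, 0.1], 0.65), ([0.418, -0.369, 0.025], 0.19)]
door_knob [([0.622, 0.033
[... 591 characters left out ...]
([0.455, 0.52, 0.027], 0.76), ([0.672, 0.489, 0.022], 0.7), ([0.509, 0.323, 0.027], 0.57)]
vial [([0.674, 0.485, 0.021], 0.93), ([0.452, 0.518, 0.035], 0.89), ([0.513, 0.32, 0.033], 0.87), ([0.233, 0.408, 0.042], 0.69)]
foot_grip [([0.574, -0.283, 0.134], 0.66)]
strip [([0.568, -0.017, 0.101], 0.57)]
door_knob [([0.615, 0.048, 0.136], 0.82), ([0.565, -0.013, 0.099], 0.3)]
oil_can [([0.349, -0.184, 0.058], 0.86), ([0.578, -0.281, 0.129], 0.36)]
padlock [([0.366, -0.067, 0.019], 0.57), ([0.348, -0.184, 0.058], 0.55)]
cylinder [([0.372, 0.144, 0.029], 0.71)]
driver [([0.421, -0.368, 0.023], 0.51)]
mug [([0.724, 0.261, 0.061], 0.72), ([0.348, -0.188, 0.057], 0.39), ([0.617, 0.049, 0.136], 0.23)]
```

View pics/top0.png

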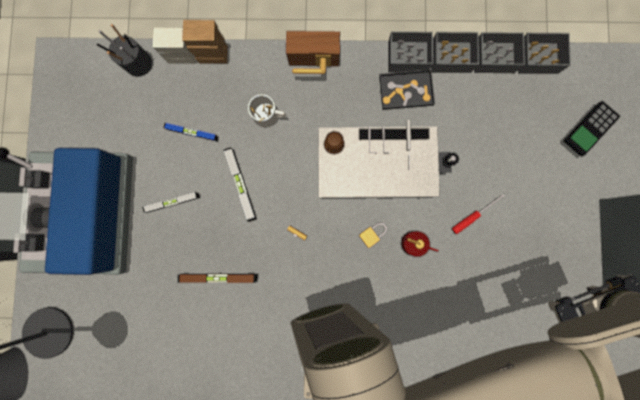

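View pics/side0.png

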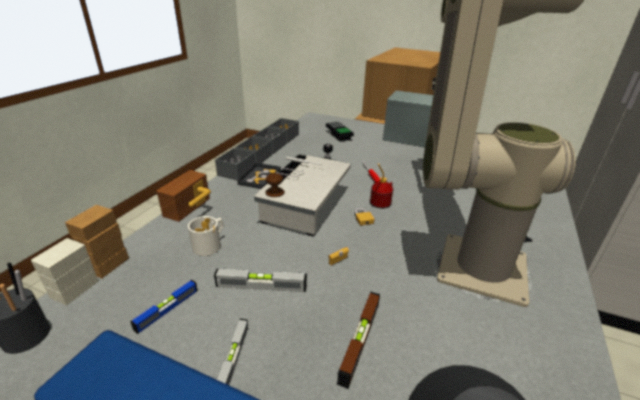

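Four level-like things show in the top view: blue at (190,131), small silver at (170,202), large silver at (239,184) and brown at (217,278). Blue and brown are ruled out, and of the two silver ones the larger at (239,184) is meant. I'll confirm that in an enlarged crop and measure it.

Run:
```python
from h import *
c=read_camera("top"); save(c,"lev1.png",(130,110,290,230),5); save(c,"shelf1.png",(300,110,480,260),4.4)
ms=masks_of(c,"level")
for m in ms:
    ys,xs=np.nonzero(m["mask"]); r=cv2.minAreaRect(np.c_[xs,ys].astype(np.float32)); print(round(m["p"],2),r)
    P=cv2.boxPoints(r); W=np.array([ray(c,p,0.042) for p in P]); print(np.round(W,3).tolist(), "ctr",np.round(W.mean(0),3))
    e=[W[1]-W[0],W[2]-W[1]]; L=max(e,key=np.linalg.norm); print("len",np.linalg.norm(L),"ang",np.degrees(np.arctan2(L[1],L[0])))
for m in masks_of(c,"shelf")[:1]:
    ys,xs=np.nonzero(m["mask"]); r=cv2.minAreaRect(np.c_[xs,ys].astype(np.float32));P=cv2.boxPoints(r); print(m["p"],np.round([ray(c,p,0.1) for p in P],3).tolist())
for m in masks_of(c,"foot_grip"):
    ys,xs=np.nonzero(m["mask"]); r=cv2.minAreaRect(np.c_[xs,ys].astype(np.float32));print("k",m["p"],r,xs.min(),xs.max(),ys.min(),ys.max(),ray(c,r[0],.14))
```

```text
0.98 ((217.0, 277.0), (10.0, 80.0), 90.0)
[[0.248, 0.488, 0.042], [0.253, 0.252, 0.042], [0.225, 0.251, 0.042], [0.219, 0.486, 0.042]] ctr [0.236 0.369 0.042]
len 0.23588777972441272 ang -88.72925990334997
0.78 ((239.65000915527344, 183.4499969482422), (77.15957641601562, 11.067973136901855), 71.56505584716797)
[[0.618, 0.37, 0.042], [0.629, 0.338, 0.042], [0.41, 0.257, 0.042], [0.399, 0.288, 0.042]] ctr [0.514 0.313 0.042]
len 0.23354297793923146 ang -159.60047629578617
0.76 ((190.8819580078125, 131.50161743164062), (55.31299591064453, 6.871179580688477), 13.240518569946289)
[[0.677, 0.552, 0.042], [0.698, 0.549, 0.042], [0.661, 0.382, 0.042], [0.641, 0.386, 0.042]] ctr [0.669 0.467 0.042]
len 0.17022573747878214 ang -102.42261832404692
0.67 ((170.48846435546875, 201.95767211914062), (8.068931579589844, 59.20140838623047), 74.74488067626953)
[[0.441, 0.606, 0.042], [0.491, 0.437, 0.042], [0.467, 0.43, 0.042], [0.418, 0.599, 0.042]] ctr [0.454 0.518 0.042]
len 0.17660859892759756 ang -73.59322058415736
0.9 [[0.692, 0.082, 0.1], [0.702, -0.319, 0.1], [0.483, -0.319, 0.1], [0.472, 0.075, 0.1]]
k 0.44 ((451.5, 159.0), (14.0, 15.0), 90.0) 444 459 152 166 [ 0.58008268 -0.28917225  0.14      ]
```

Run:
```python
from h import *
s=read_state();c=read_camera("side"); save(c,"side_sh.png",(200,120,460,270),3)
```

```text
(no output)
```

View pics/lev1.png

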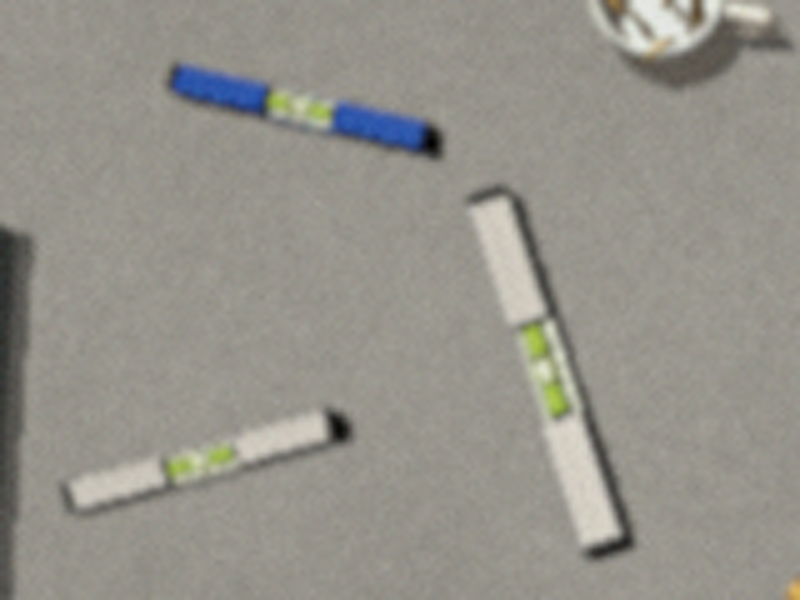

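View pics/shelf1.png

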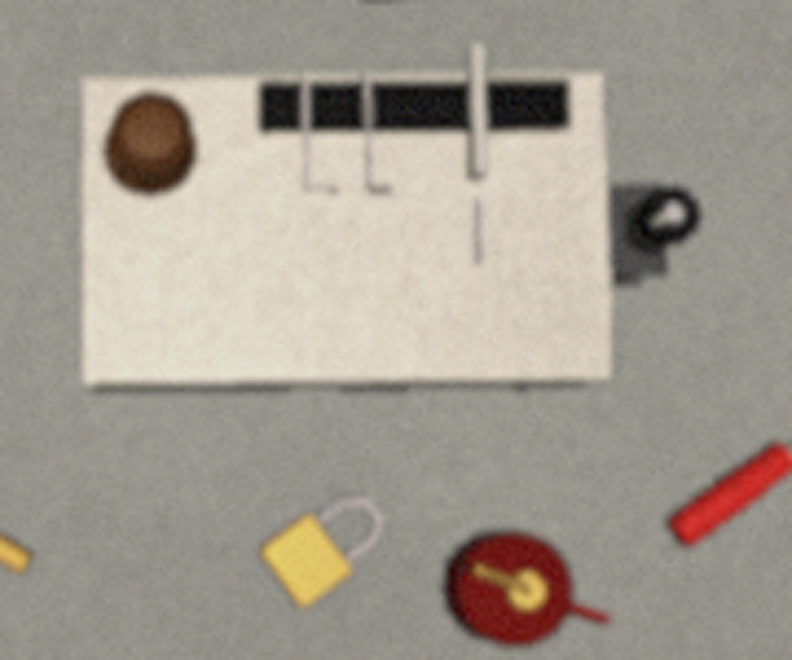

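View pics/side_sh.png

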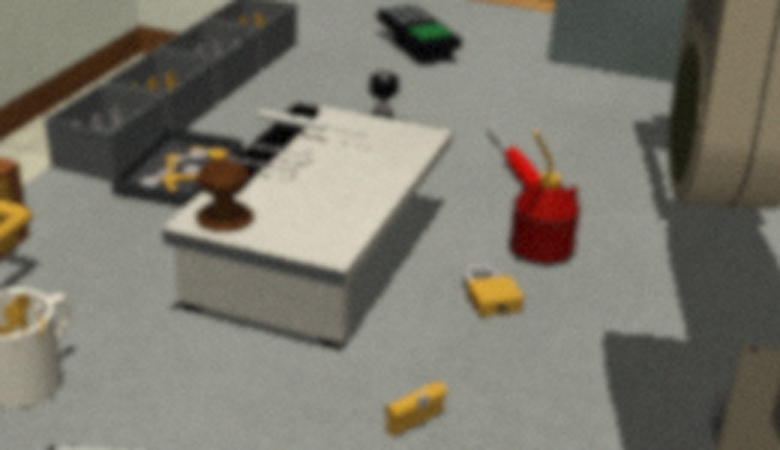

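The crop confirms it: the large plain silver level has its vial at about (239,183), 234 mm long against about 175 mm for the small one. Next I'll get the shelf frame from its top corners.

Run:
```python
from h import *
c=read_camera("top"); g=c["pixels"].astype(int).min(2)
K,t,M=cam(c)
P=np.array([(82,76),(603,72),(612,380),(83,385)])/4.4+np.array([300,110])-0.4
W=np.array([ray(c,p,.1) for p in P]); print(np.round(W,3).tolist())
print("ctr",W.mean(0)); a=W[0]-W[1]; b=W[3]-W[2]; print(np.linalg.norm(a),np.linalg.norm(b),np.degrees(np.arctan2(a[1],a[0])),np.degrees(np.arctan2(b[1],b[0])))
mid=W.mean(0); e=(a+b);e/=np.linalg.norm(e); x=np.array([e[1],-e[0],0])
print("foot pred",mid-.2*e, "pix pred of knob top",proj(c,mid-.2*e+[0,0,.04]))
# level corners by hand
Q=np.array([(470,198),(510,190),(625,540),(585,550)])/5+np.array([130,110])-.4
L=np.array([ray(c,p,.042) for p in Q]);print(np.round(L,3).tolist(),L.mean(0)); d=(L[0]+L[1]-L[2]-L[3]);print(np.linalg.norm(d)/2,np.degrees(np.arctan2(d[1],d[0])))
s=read_camera("side")
save(s,"levside.png",(200,260,330,300),6)
for m in masks_of(s,"foot_grip")[:2]:
    ys,xs=np.nonzero(m["mask"]); print(m["p"],xs.min(),xs.max(),ys.min(),ys.max())
print(proj(s,mid-.2*e+[0,0,.028]),[proj(s,w).round(1).tolist() for w in W])
for m in masks_of(s,"level"):
    ys,xs=np.nonzero(m["mask"]); print(m["p"],xs.mean(),ys.mean())
print(proj(s,[.514,.314,.03]))
```

```text
[[0.675, 0.08, 0.1], [0.682, -0.259, 0.1], [0.481, -0.264, 0.1], [0.472, 0.075, 0.1]]
ctr [ 0.57751319 -0.0921286   0.1       ]
0.3387435776265467 0.33863340902976097 91.31889808384427 91.61077743149099
foot pred [ 0.5826258  -0.29206324  0.1       ] pix pred of knob top [452.55320755 158.10160018]
[[0.616, 0.365, 0.042], [0.622, 0.341, 0.042], [0.412, 0.264, 0.042], [0.406, 0.288, 0.042]] [0.51407525 0.31474651 0.042     ]
0.22355733658031737 20.187089481334198
0.45 322 333 143 155
[327.11581635 148.37667201] [[252.9, 195.8], [299.0, 153.8], [350.0, 163.5], [314.4, 210.6]]
0.96 233.134401972873 351.4771886559803
0.84 162.77203647416414 306.5795339412361
0.72 260.14181818181817 279.94060606060606
0.66 357.20089285714283 341.4427083333333
0.66 337.6666666666667 255.36111111111111
[260.12939764 276.93029611]
```

```bash
cat >> h.py <<'E'
def go(target,yaw,start=None,say=""):
    """target TCP, yaw deg of tool x; tool down. prints total tool-frame shift (shift first with current orientation) and turn"""
    s=read_state(); p=np.array(s["tool_pos"]); Rm=R.from_rotvec(s["orientation"])
    d=Rm.as_matrix().T@(np.array(target)-p)*100
    y=np.radians(yaw); T=R.from_matrix(np.array([[np.cos(y),np.sin(y),0],[np.sin(y),-np.cos(y),0],[0,0,-1.]]))
    a=(Rm.inv()*T).as_rotvec(degrees=True)
    print(say,"pos",p.round(4),"yaw",np.degrees(np.arctan2(*Rm.as_matrix()[[1,0],0])).round(2),"lin cm",d.round(2),"turn deg",a.round(2),"F",np.round(s["force"],2),"open",round(float(s["opening"]),4),"t",round(float(s["t"]),2),"q6",np.round(s["q"],2)[[0,5]])
E
python3 -c "
from h import *
go([.514,.315,.15],20.3)"
```

```text
pos [ 0.2252 -0.5561  0.2186] yaw 22.04 lin cm [ 59.46 -69.91   6.86] turn deg [ 0.   -0.    1.74] F [ 0.99 -0.02 -0.06] open 0.0927 t 1.75 q6 [-1.27 -0.09]
```

Emit:
{"name": "drive_tool", "arguments": {
  "plan": [
    {"claw":0,"linear":[2.5,-3,-1.5],"angular":[0,0,0]},
    {"claw":0,"linear":[3,-3.5,-1.5],"angular":[0,0,0]},
    {"claw":0,"linear":[3,-3.5,-1],"angular":[0,0,0]},
    {"claw":0,"linear":[3,-3.5,0],"angular":[0,0,0]},
    {"claw":0,"linear":[3,-3.5,0],"angular":[0,0,0]},
    {"claw":0,"linear":[3,-3.5,0],"angular":[0,0,0]},
    {"claw":0,"linear":[3,-3.5,0],"angular":[0,0,0]},
    {"claw":0,"linear":[3,-3.5,0],"angular":[0,0,0]},
    {"claw":0,"linear":[3,-3.5,0],"angular":[0,0,0]},
    {"claw":0,"linear":[3,-3.5,0],"angular":[0,0,0]},
    {"claw":0,"linear":[3,-3.5,0],"angular":[0,0,0]},
    {"claw":0,"linear":[3,-3.5,0],"angular":[0,0,0]}
  ]
}}

```text
t: 3.25
tool_pos: [0.3988, -0.0367, 0.2589]
orientation: [3.083, 0.601, 0.002]
force: [0.2, -0.9, 0.8]
opening: 0.093
```

Emit:
{"name": "drive_tool", "arguments": {
  "plan": [
    {"claw":0,"linear":[3,-3.5,0],"angular":[0,0,0]},
    {"claw":0,"linear":[3,-3.5,0],"angular":[0,0,0]},
    {"claw":0,"linear":[3,-3.5,0],"angular":[0,0,0]},
    {"claw":0,"linear":[3,-3.5,1],"angular":[0,0,0]},
    {"claw":0,"linear":[3,-3.5,1],"angular":[0,0,0]},
    {"claw":0,"linear":[3,-3.5,2],"angular":[0,0,0]},
    {"claw":0,"linear":[3,-3.5,2],"angular":[0,0,0]},
    {"claw":0,"linear":[2,-2.5,2],"angular":[0,0,0]},
    {"claw":0,"linear":[0,0,0],"angular":[0,0,1.7]}
  ]
}}

```text
t: 4.38
tool_pos: [0.509, 0.2996, 0.1759]
orientation: [3.091, 0.557, -0.006]
force: [-0.1, -0.7, -0.0]
opening: 0.0929
```

```bash
python3 -c "
from h import *
go([.514,.315,.01],20.3)"
```

```text
pos [0.509  0.2996 0.1759] yaw 20.43 lin cm [ 1.07 -1.27 16.59] turn deg [0.   0.24 0.13] F [-0.12 -0.69 -0.  ] open 0.0929 t 4.38 q6 [0.45 1.66]
```

Emit:
{"name": "drive_tool", "arguments": {
  "plan": [
    {"claw":0,"linear":[0.5,-0.6,4],"angular":[0,0,0]},
    {"claw":0,"linear":[0.55,-0.65,4],"angular":[0,0,0]},
    {"claw":0,"linear":[0,0,4],"angular":[0,0,0]},
    {"claw":0,"linear":[0,0,3],"angular":[0,0,0]},
    {"claw":0,"linear":[0,0,1.6],"angular":[0,0,0]},
    {"claw":0,"linear":[0,0,0],"angular":[0,0,0]}
  ],
  "newtons": 30
}}

```text
t: 5.12
tool_pos: [0.5155, 0.313, 0.0123]
orientation: [3.092, 0.554, -0.002]
force: [0.4, -0.0, 0.8]
opening: 0.0932
```

Emit:
{"name": "drive_tool", "arguments": {
  "plan": [
    {"claw":1,"linear":[0,0,0],"angular":[0,0,0]},
    {"claw":1,"linear":[0,0,0],"angular":[0,0,0]},
    {"claw":1,"linear":[0,0,0],"angular":[0,0,0]},
    {"claw":1,"linear":[0,0,0],"angular":[0,0,0]},
    {"claw":1,"linear":[0,0,0],"angular":[0,0,0]},
    {"claw":1,"linear":[0,0,0],"angular":[0,0,0]},
    {"claw":1,"linear":[0,0,0],"angular":[0,0,0]},
    {"claw":1,"linear":[0,0,0],"angular":[0,0,0]}
  ],
  "newtons": 30
}}

```text
t: 6.12
tool_pos: [0.5157, 0.3138, 0.0125]
orientation: [-3.092, -0.555, 0.0]
force: [-0.1, 0.8, -0.6]
opening: 0.0235
```

```bash
python3 -c "
from h import *
go([.514,.315,.01],20.3)
c=read_camera('top');save(c,'g1.png',(180,120,300,240),5)
c=read_camera('side');save(c,'g1s.png',(180,160,380,310),4)"
```

```text
pos [0.5157 0.3138 0.0125] yaw 20.35 lin cm [-0.12 -0.17  0.25] turn deg [-0.01  0.01  0.05] F [-0.11  0.8  -0.64] open 0.0235 t 6.12 q6 [0.46 1.68]
```

View pics/g1.png

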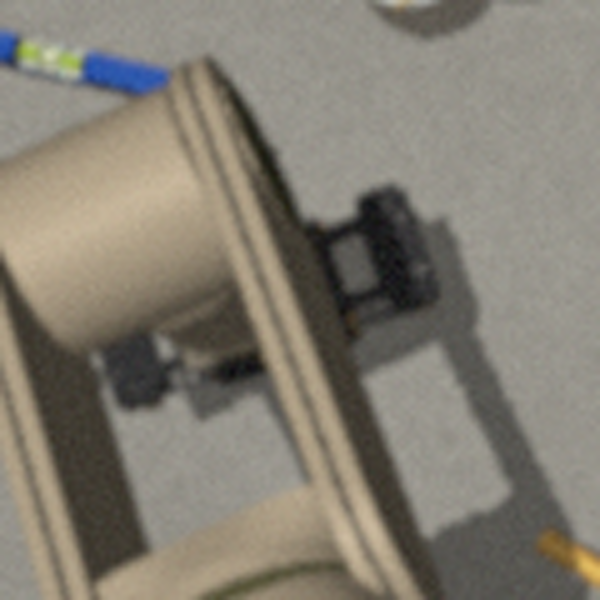

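View pics/g1s.png

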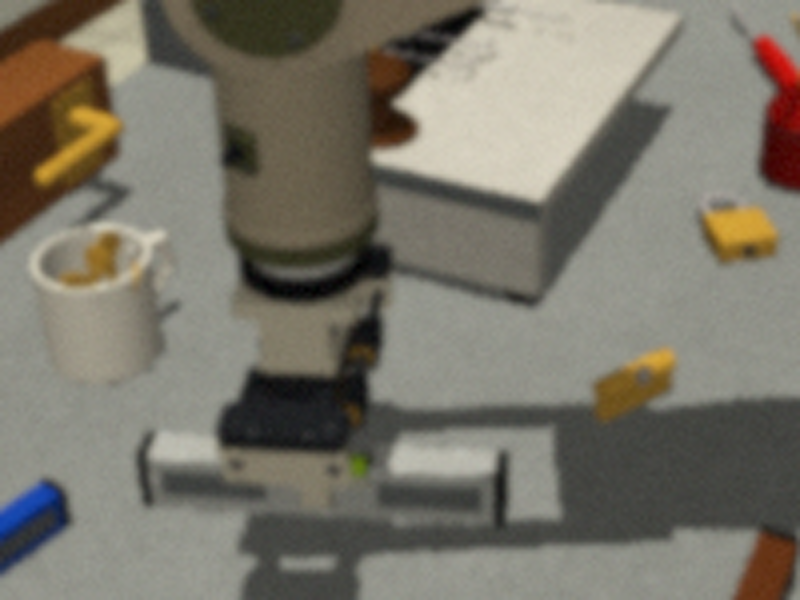

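Emit:
{"name": "drive_tool", "arguments": {
  "plan": [
    {"claw":1,"linear":[0,0,-2],"angular":[0,0,0]},
    {"claw":1,"linear":[0,0,-4],"angular":[0,0,0]},
    {"claw":1,"linear":[0,0,-5],"angular":[0,0,0]},
    {"claw":1,"linear":[0,0,-5],"angular":[0,0,0]},
    {"claw":1,"linear":[0,0,-3],"angular":[0,0,-5]},
    {"claw":1,"linear":[0,0,0],"angular":[0,0,-10]},
    {"claw":1,"linear":[0,0,0],"angular":[0,0,-10]},
    {"claw":1,"linear":[0,0,0],"angular":[0,0,-10]},
    {"claw":1,"linear":[0,0,0],"angular":[0,0,-10]},
    {"claw":1,"linear":[0,0,0],"angular":[0,0,-10]},
    {"claw":1,"linear":[0,0,0],"angular":[0,0,-10]},
    {"claw":1,"linear":[0,0,0],"angular":[0,0,-6]}
  ]
}}

```text
t: 7.72
tool_pos: [0.5157, 0.3136, 0.2038]
orientation: [2.19, 2.252, 0.0]
force: [0.5, -0.4, -4.4]
opening: 0.0238
```

```bash
python3 -c "
from h import *
go([.5225,-.093,.20],91.5)"
```

```text
pos [0.5157 0.3136 0.2038] yaw 91.6 lin cm [-40.66  -0.46   0.38] turn deg [ 0.03 -0.    0.1 ] F [ 0.45 -0.41 -4.38] open 0.0238 t 7.72 q6 [0.46 0.43]
```

Emit:
{"name": "drive_tool", "arguments": {
  "plan": [
    {"claw":1,"linear":[-3,0,0],"angular":[0,0,0]},
    {"claw":1,"linear":[-5,0,0],"angular":[0,0,0]},
    {"claw":1,"linear":[-5,0,0],"angular":[0,0,0]},
    {"claw":1,"linear":[-5,0,0],"angular":[0,0,0]},
    {"claw":1,"linear":[-5,0,0],"angular":[0,0,0]},
    {"claw":1,"linear":[-5,0,0],"angular":[0,0,0]},
    {"claw":1,"linear":[-5,-0.2,0],"angular":[0,0,0]},
    {"claw":1,"linear":[-5,-0.3,0],"angular":[0,0,0]},
    {"claw":1,"linear":[-2.6,0,0],"angular":[0,0,0]},
    {"claw":1,"linear":[0,0,0],"angular":[0,0,0]},
    {"claw":1,"linear":[0,0,0],"angular":[0,0,0]}
  ]
}}

```text
t: 9.1
tool_pos: [0.5203, -0.0918, 0.2033]
orientation: [2.195, 2.247, 0.001]
force: [-1.2, 1.6, -3.2]
opening: 0.0235
```

```bash
python3 -c "
from h import *
go([.5225,-.093,.116],91.5)
c=read_camera('top');save(c,'g2.png',(290,100,490,250),4)
c=read_camera('side');save(c,'g2s.png',(200,100,400,250),4)"
```

```text
pos [ 0.5203 -0.0918  0.2033] yaw 91.34 lin cm [-0.13  0.21  8.73] turn deg [ 0.02 -0.01 -0.16] F [-1.19  1.64 -3.24] open 0.0235 t 9.1 q6 [-0.27 -0.3 ]
```

View pics/g2.png

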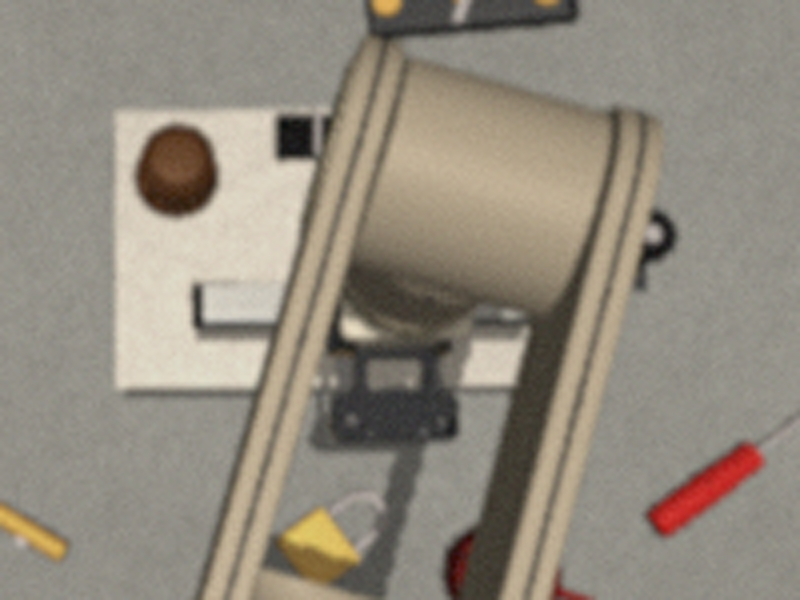

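View pics/g2s.png

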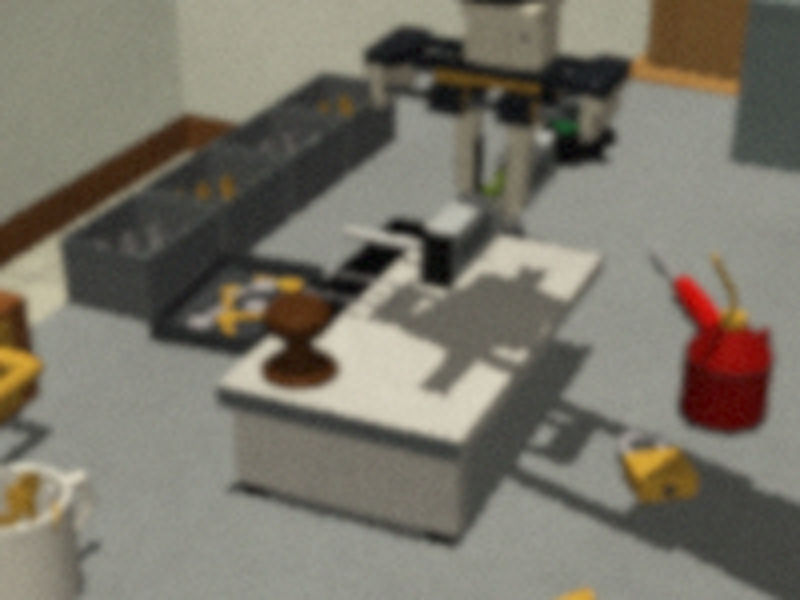

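Emit:
{"name": "drive_tool", "arguments": {
  "plan": [
    {"claw":1,"linear":[0,0.2,3],"angular":[0,0,0]},
    {"claw":1,"linear":[0,0,3],"angular":[0,0,0]},
    {"claw":1,"linear":[0,0,2],"angular":[0,0,0]},
    {"claw":1,"linear":[0,0,0.5],"angular":[0,0,0]},
    {"claw":1,"linear":[0,0,0],"angular":[0,0,0]},
    {"claw":1,"linear":[0,0,0],"angular":[0,0,0]}
  ]
}}

```text
t: 9.95
tool_pos: [0.5233, -0.0922, 0.119]
orientation: [2.193, 2.247, 0.002]
force: [-0.6, 1.3, -3.4]
opening: 0.0238
```

```bash
python3 -c "
from h import *
go([.5225,-.093,.1115],91.5)
c=read_camera('top');save(c,'g3.png',(290,100,490,250),4)
c=read_camera('side');save(c,'g3s.png',(230,110,380,220),5)"
```

```text
pos [ 0.5233 -0.0922  0.119 ] yaw 91.37 lin cm [-0.08 -0.08  0.75] turn deg [ 0.11  0.03 -0.13] F [-0.65  1.25 -3.4 ] open 0.0238 t 9.95 q6 [-0.27 -0.29]
```

View pics/g3.png

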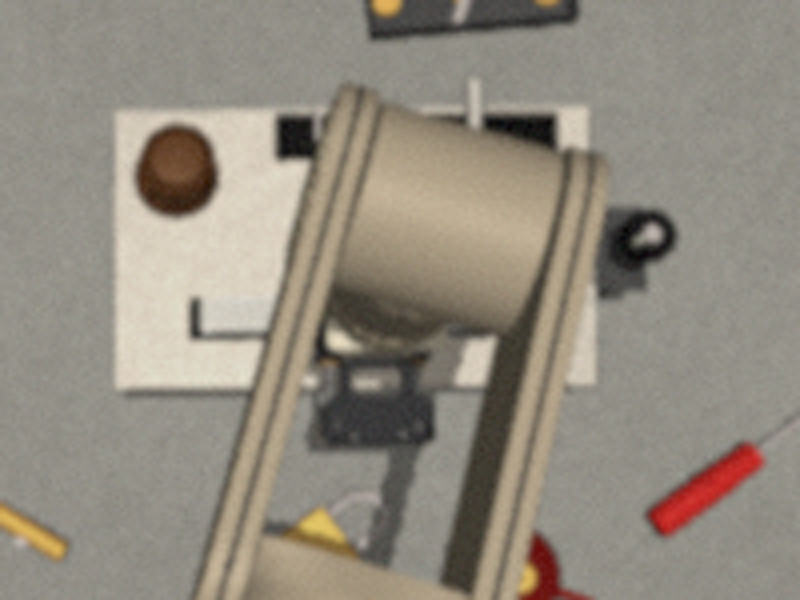

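View pics/g3s.png

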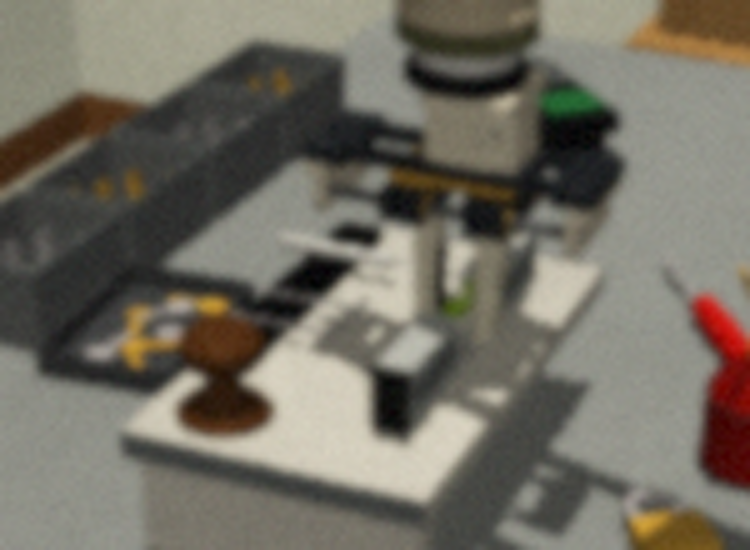

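Emit:
{"name": "drive_tool", "arguments": {
  "plan": [
    {"claw":1,"linear":[0,0,0.3],"angular":[0,0,0]},
    {"claw":1,"linear":[0,0,0.2],"angular":[0,0,0]},
    {"claw":1,"linear":[0,0,0.1],"angular":[0,0,0]},
    {"claw":1,"linear":[0,0,0.1],"angular":[0,0,0]},
    {"claw":1,"linear":[0,0,0],"angular":[0,0,0]}
  ]
}}

```text
t: 10.68
tool_pos: [0.5226, -0.0923, 0.1121]
orientation: [2.195, 2.247, 0.0]
force: [-6.0, 1.5, 7.9]
opening: 0.0236
```

Emit:
{"name": "drive_tool", "arguments": {
  "plan": [
    {"claw":1,"linear":[0,0,0.05],"angular":[0,0,0]},
    {"claw":1,"linear":[0,0,0],"angular":[0,0,0]},
    {"claw":1,"linear":[0,0,0],"angular":[0,0,0]},
    {"claw":1,"linear":[0,0,0],"angular":[0,0,0]},
    {"claw":1,"linear":[0,0,0],"angular":[0,0,0]}
  ]
}}

```text
t: 11.3
tool_pos: [0.5226, -0.0923, 0.112]
orientation: [2.195, 2.247, 0.0]
force: [-7.8, 1.8, 12.1]
opening: 0.0237
```

Emit:
{"name": "drive_tool", "arguments": {
  "plan": [
    {"claw":0.5,"linear":[0,0,0],"angular":[0,0,0]},
    {"claw":0.5,"linear":[0,0,-0.2],"angular":[0,0,0]},
    {"claw":0.5,"linear":[0,0,0],"angular":[0,0,0]},
    {"claw":0.5,"linear":[0,0,0],"angular":[0,0,0]},
    {"claw":0.5,"linear":[0,0,-2],"angular":[0,0,0]},
    {"claw":0.5,"linear":[0,0,-3],"angular":[0,0,0]},
    {"claw":0.5,"linear":[0,0,-3],"angular":[0,0,0]},
    {"claw":1,"linear":[0,0,0],"angular":[0,0,0]},
    {"claw":1,"linear":[0,0,0],"angular":[0,0,0]},
    {"claw":1,"linear":[0,0,0],"angular":[0,0,0]}
  ]
}}

```text
t: 12.55
tool_pos: [0.5215, -0.092, 0.1904]
orientation: [-2.194, -2.246, 0.002]
force: [1.1, -0.2, 0.3]
opening: 0.021
```

```bash
python3 -c "
from h import *
go([.5225,-.050,.15],91.5)
c=read_camera('top');save(c,'g4.png',(290,100,490,250),4)
c=read_camera('side');save(c,'g4s.png',(230,110,380,220),5)"
```

```text
pos [ 0.5215 -0.092   0.1904] yaw 91.34 lin cm [4.19 0.21 4.05] turn deg [-0.14 -0.04 -0.16] F [ 1.06 -0.17  0.3 ] open 0.021 t 12.55 q6 [-0.27 -0.29]
```

View pics/g4.png

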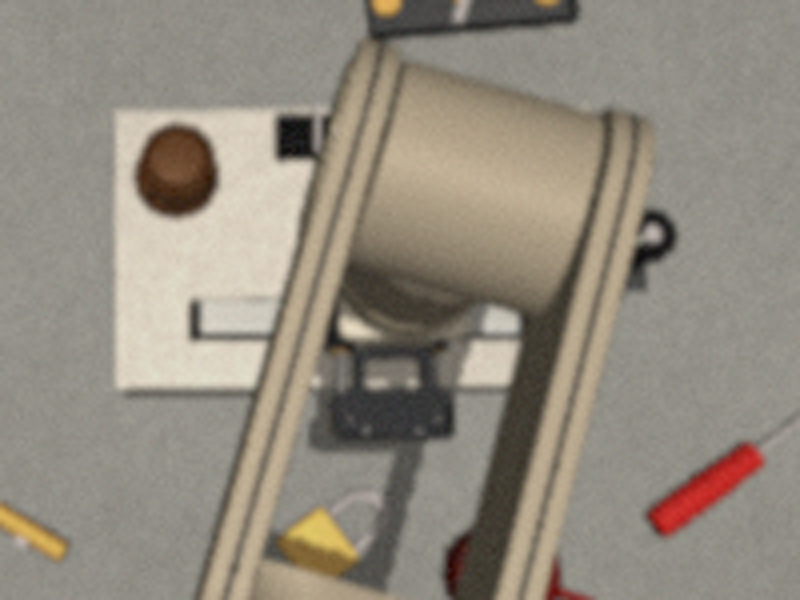

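View pics/g4s.png

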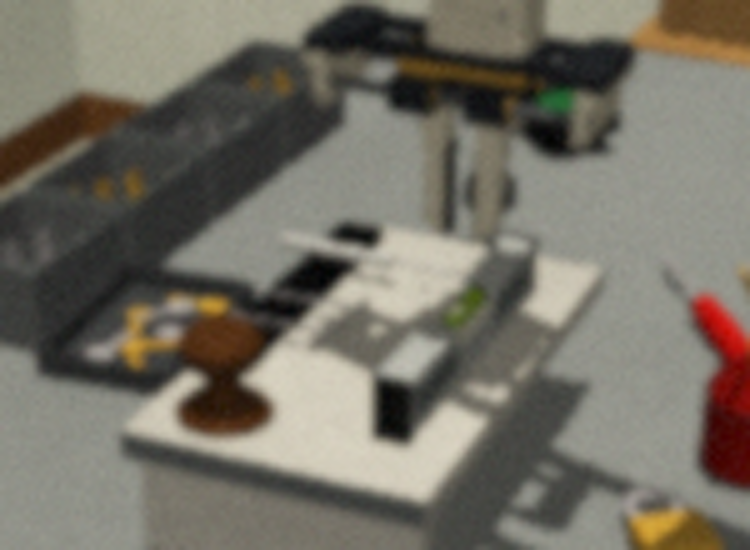

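Emit:
{"name": "drive_tool", "arguments": {
  "plan": [
    {"claw":1,"linear":[2.7,0.1,0],"angular":[0,0,0]},
    {"claw":1,"linear":[2,0,1],"angular":[0,0,0]},
    {"claw":1,"linear":[0,0,2],"angular":[0,0,0]},
    {"claw":1,"linear":[0,0,1.2],"angular":[0,0,0]},
    {"claw":1,"linear":[0,0,0.3],"angular":[0,0,0]},
    {"claw":1,"linear":[0,0,0.1],"angular":[0,0,0]},
    {"claw":1,"linear":[0,0,0],"angular":[0,0,0]}
  ]
}}

```text
t: 13.52
tool_pos: [0.5227, -0.0454, 0.1468]
orientation: [2.195, 2.246, 0.001]
force: [0.4, -0.1, 0.4]
opening: 0.0004
```

Emit:
{"name": "drive_tool", "arguments": {
  "plan": [
    {"claw":1,"linear":[0,0,0.25],"angular":[0,0,0]},
    {"claw":1,"linear":[0,0,0.15],"angular":[0,0,0]},
    {"claw":1,"linear":[0,0,0.1],"angular":[0,0,0]},
    {"claw":1,"linear":[0,0,0.05],"angular":[0,0,0]}
  ]
}}

```text
t: 14.02
tool_pos: [0.5228, -0.0453, 0.142]
orientation: [2.194, 2.247, 0.001]
force: [-3.8, 0.8, 11.2]
opening: 0.0006
```

Emit:
{"name": "drive_tool", "arguments": {
  "plan": [
    {"claw":1,"linear":[0,0,0],"angular":[0,0,0]},
    {"claw":1,"linear":[0,0,0],"angular":[0,0,0]},
    {"claw":1,"linear":[0,0,0],"angular":[0,0,0]},
    {"claw":1,"linear":[0,0,0],"angular":[0,0,0]}
  ]
}}

```text
t: 14.52
tool_pos: [0.5228, -0.0453, 0.142]
orientation: [2.194, 2.247, 0.001]
force: [-3.8, 0.7, 8.6]
opening: 0.0008
```

```bash
python3 -c "
from h import *
go([.5826,-.292,.22],193)
c=read_camera('top');save(c,'g5.png',(290,100,490,250),4)
c=read_camera('side');save(c,'g5s.png',(290,140,360,200),10)"
```

```text
pos [ 0.5228 -0.0453  0.142 ] yaw 91.35 lin cm [-24.81   5.41  -7.78] turn deg [ 4.0000e-02  8.0000e-02 -1.0165e+02] F [-3.76  0.71  8.56] open 0.0008 t 14.53 q6 [-0.18 -0.21]
```

View pics/g5.png

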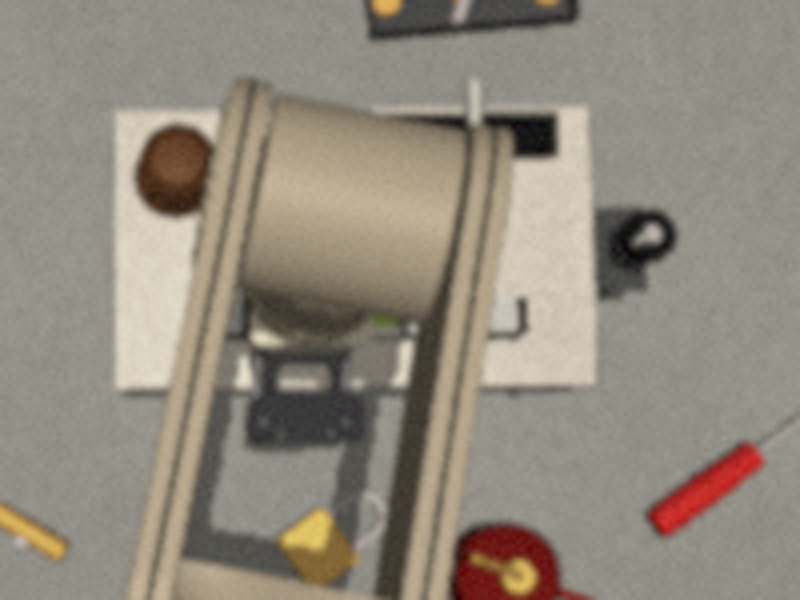

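View pics/g5s.png

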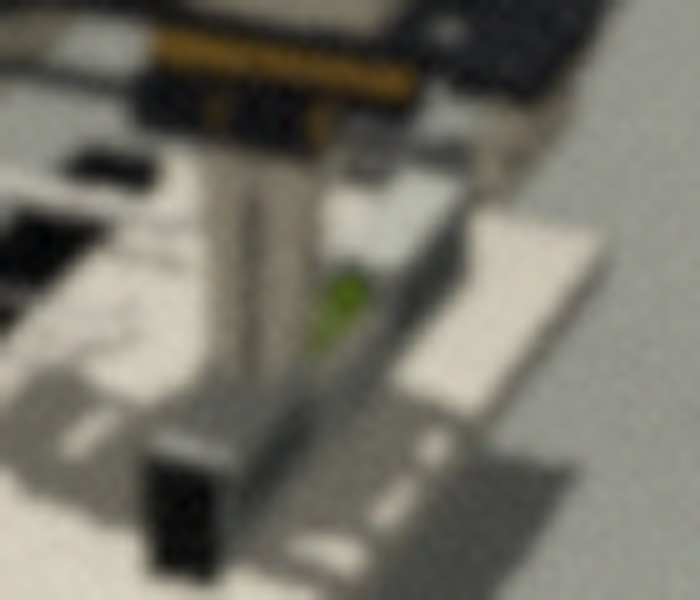

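Emit:
{"name": "drive_tool", "arguments": {
  "plan": [
    {"claw":1,"linear":[0,0,-3],"angular":[0,0,0]},
    {"claw":0.3,"linear":[0,0,-5],"angular":[0,0,0]},
    {"claw":0.3,"linear":[-5,1,0],"angular":[0,0,0]},
    {"claw":0.3,"linear":[-5,1,0],"angular":[0,0,0]},
    {"claw":0.3,"linear":[-5,1,0],"angular":[0,0,0]},
    {"claw":0.3,"linear":[-5,1.2,0],"angular":[0,0,0]},
    {"claw":0.3,"linear":[-4.8,1.2,0],"angular":[0,0,0]},
    {"claw":0.3,"linear":[0,0,0],"angular":[0,0,-10]},
    {"claw":0.3,"linear":[0,0,0],"angular":[0,0,-10]},
    {"claw":0.3,"linear":[0,0,0],"angular":[0,0,-10]},
    {"claw":0.3,"linear":[0,0,0],"angular":[0,0,-10]},
    {"claw":0.3,"linear":[0,0,0],"angular":[0,0,-10]}
  ],
  "newtons": 30
}}

```text
t: 16.12
tool_pos: [0.5821, -0.2919, 0.2205]
orientation: [-1.031, -2.967, -0.0]
force: [0.2, -0.6, 0.1]
opening: 0.0648
```

Emit:
{"name": "drive_tool", "arguments": {
  "plan": [
    {"claw":0.3,"linear":[0,0,0],"angular":[0,0,-10]},
    {"claw":0.3,"linear":[0,0,0],"angular":[0,0,-10]},
    {"claw":0.3,"linear":[0,0,0],"angular":[0,0,-10]},
    {"claw":0.3,"linear":[0,0,0],"angular":[0,0,-10]},
    {"claw":0.3,"linear":[0,0,0],"angular":[0,0,-10]},
    {"claw":0.3,"linear":[0,0,0],"angular":[0,0,0]}
  ]
}}

```text
t: 16.88
tool_pos: [0.5821, -0.2918, 0.2205]
orientation: [0.309, -3.126, -0.0]
force: [-0.6, 0.6, -0.4]
opening: 0.0653
```

Run:
```python
from h import *
go([.5826,-.292,.109],193)
c=read_camera('top');save(c,'g6.png',(290,100,490,250),4);save(c,'g6v.png',(340,160,430,195),8)
np.save("g6.npy",c["pixels"])
d=read_camera('side');save(d,'g6s.png',(290,130,360,190),10)
for k in (c,d):
    print([(np.round(x["at"],4).tolist(),round(x["p"],2)) for x in search_frame(k,"foot_grip")+search_frame(k,"bubble")+search_frame(k,"vial")])
# expected
mid=np.array([.5225,-.0927,.134])
print(proj(c,mid),[proj(c,mid+[0,y,0]).round(2).tolist() for y in(-.03,-.0085,.0085,.03)])
```

```text
pos [ 0.5821 -0.2918  0.2205] yaw -168.72 lin cm [-0.05 -0.03 11.15] turn deg [ 0.01 -0.01 -1.72] F [-0.61  0.57 -0.38] open 0.0653 t 16.88 q6 [-0.54 -2.31]
[([0.5222, -0.0969, 0.1402], 0.82), ([0.2334, 0.3705, 0.0439], 0.8), ([0.6694, 0.4771, 0.034], 0.78), ([0.4568, 0.5226, 0.0296], 0.69)]
[([0.5762, -0.2873, 0.1318], 0.45), ([0.6745, 0.4855, 0.0187], 0.97), ([0.4523, 0.5188, 0.0313], 0.76), ([0.5161, -0.0575, 0.1331], 0.63), ([0.2286, 0.4115, 0.0403], 0.59)]
[379.2608559  178.85160357] [[390.19, 179.04], [382.36, 178.91], [376.17, 178.8], [368.35, 178.66]]
```

View pics/g6.png

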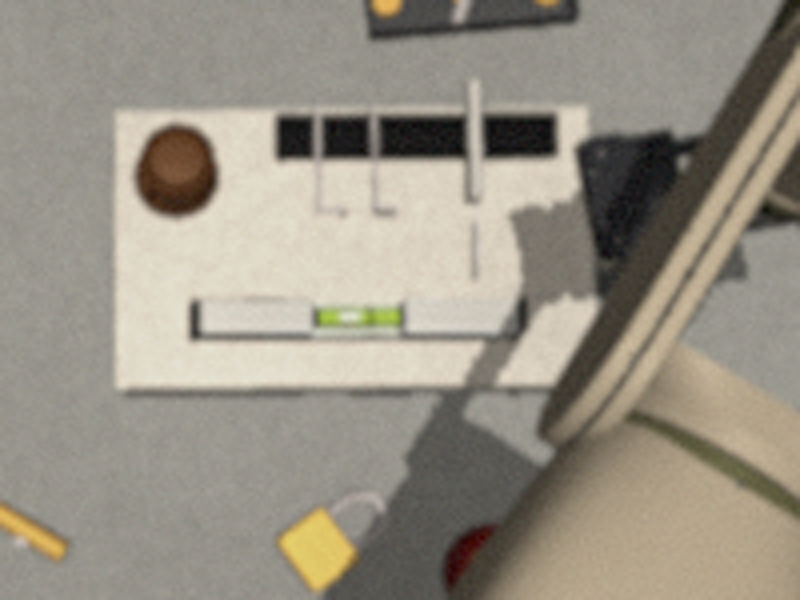

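View pics/g6v.png

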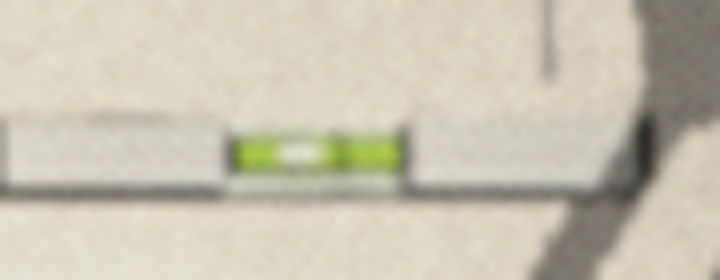

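View pics/g6s.png

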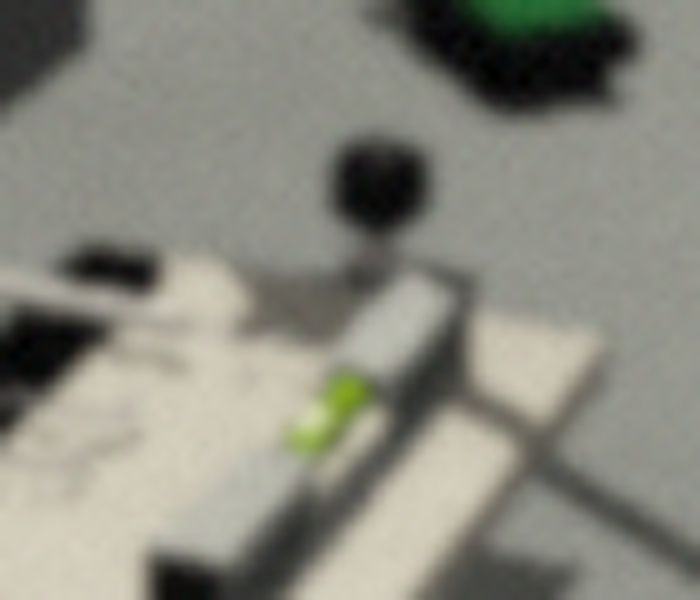

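The top view shows the level lying along the shelf with its vial at about px (380,179). The bubble sits left of the middle at about (377,179), so the right end is low as stated. I'll measure it to sub-pixel.

```bash
cat >> h.py <<'E'
def bubble(n=1,px=None):
    out=[]
    for i in range(n):
        P=(read_camera("top")["pixels"] if px is None else px).astype(float)
        rows=P[177:182,:,:]
        b=rows[:,:,2].mean(0); gr=(rows[:,:,1]-rows[:,:,2]).mean(0); lum=rows.sum(2).mean(0)
        # vial extent: green cluster incl. bubble -> half-level crossings of (g-b)
        x=np.arange(640)
        w=slice(362,400); seg=gr[w]; th=35
        idx=np.nonzero(seg>th)[0]; l,r=idx[0],idx[-1]
        L=362+l-(seg[l]-th)/(seg[l]-seg[l-1]); Rr=362+r+(seg[r]-th)/(seg[r]-seg[r+1])
        lo,hi=int(L)+3,int(Rr)-2
        bb=P[178:181,lo:hi,2].mean(0); bb=np.clip(bb-np.percentile(bb,30)-8,0,None); c=(bb*np.arange(lo,hi)).sum()/bb.sum()
        mm=60/(Rr-L)
        out.append((L,Rr,c,((L+Rr)/2-c)*mm))
    return np.array(out)
E
python3 - <<'E'
from h import *
px=np.load("g6.npy"); print(px[176:183,364:394,2]); print((px[:,:,1].astype(int)-px[:,:,2])[179,364:394]); print(px[179,364:394,1])
print(bubble(1,px).round(2)); print(bubble(3).round(2))
E
```

```text
[[194 191 191 183 167 174 174 171 168 166 173 168 174 168 173 175 174 162
  163 169 172 175 170 170 169 147 134 165 188 199]
 [193 197 197 179 137 118 121 123 126 123 132 150 156 159 158 151 137 118
  112 115 128 125 129 125 119  97 107 157 191 196]
 [194 191 190 175 123  75  80  85  86  88 126 166 190 190 188 173 129  89
   72  79  87  89  81  90  83  70  95 149 190 198]
 [192 198 194 172 119  68  67  72  75  83 121 174 196 194 196 169 126  82
   62  61  70  77  72  76  72  67  92 151 188 197]
 [193 195 194 176 123  70  67  75  69  79 102 134 153 154 146 135 104  70
   64  69  81  83  85  81  77  72  93 151 186 196]
 [203 201 199 183 141 114 116 117 117 119 119 130 126 134 130 123 122 116
  113 119 127 130 128 133 124 106 117 161 192 203]
 [188 187 189 184 171 176 172 168 169 169 169 168 166 165 166 166 165 161
  162 167 169 175 172 179 168 153 133 156 182 194]]
[ 15  11  10  12  11  61 112 124 123 116  81  41  25  23  29  43  76 103
 101 106 117 120 122 122 122 100  38   2   9  11]
[207 209 204 184 130 129 179 196 198 199 202 215 221 217 225 212 202 185
 163 167 187 197 194 198 194 167 130 153 197 208]
[[368.71 389.84 377.02   6.41]]
[[368.7  389.87 377.01   6.43]
 [368.71 389.86 377.04   6.37]
 [368.72 389.84 377.03   6.39]]
```

Measured bubble: about 6.2 mm towards the left (high) end, so a lean of about 0.0031 rad, needing about 130° clockwise (0.36 turn, inside the given range). Going down to grip the knob.

Emit:
{"name": "drive_tool", "arguments": {
  "plan": [
    {"claw":0.3,"linear":[0,0,4],"angular":[0,0,0]},
    {"claw":0.3,"linear":[0,0,4],"angular":[0,0,0]},
    {"claw":0.3,"linear":[0,0,2.2],"angular":[0,0,0]},
    {"claw":0.3,"linear":[0,0,0.9],"angular":[0,0,0]},
    {"claw":0.3,"linear":[0,0,0],"angular":[0,0,0]},
    {"claw":1,"linear":[0,0,0],"angular":[0,0,0]},
    {"claw":1,"linear":[0,0,0],"angular":[0,0,0]},
    {"claw":1,"linear":[0,0,0],"angular":[0,0,0]},
    {"claw":1,"linear":[0,0,0],"angular":[0,0,0]},
    {"claw":1,"linear":[0,0,0],"angular":[0,0,0]}
  ],
  "newtons": 25
}}

```text
t: 18.68
tool_pos: [0.5827, -0.2934, 0.1106]
orientation: [-0.31, 3.125, -0.005]
force: [1.1, -4.8, -0.6]
opening: 0.0337
```

Run:
```python
from h import *
go([.5826,-.292,.109],193)
c=read_camera('top');print(bubble(1))
d=read_camera('side');save(d,'g7s.png',(270,90,390,190),6)
```

```text
pos [ 0.5827 -0.2934  0.1106] yaw -168.68 lin cm [-0.01  0.14  0.16] turn deg [-0.17  0.08 -1.68] F [ 1.13 -4.78 -0.58] open 0.0337 t 18.68 q6 [-0.54 -2.31]
[[368.73717949 389.84100418 377.03165468   6.41808921]]
```

View pics/g7s.png

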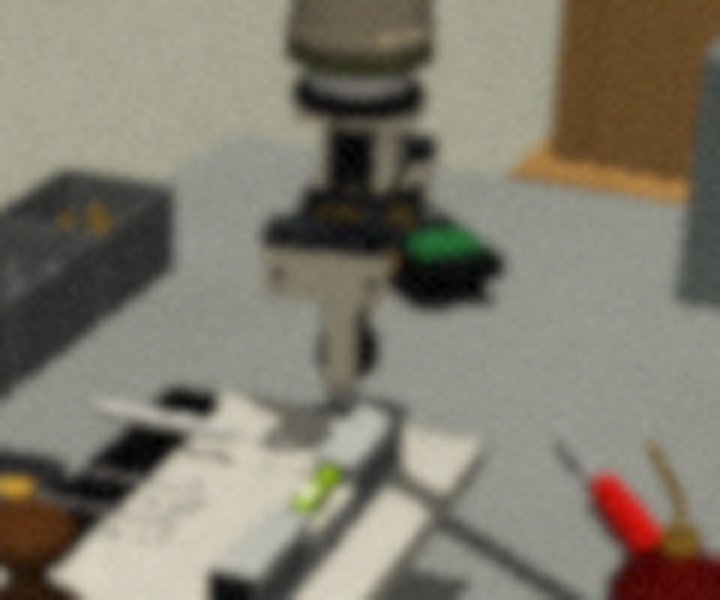

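Emit:
{"name": "drive_tool", "arguments": {
  "plan": [
    {"claw":1,"linear":[0,-0.15,0],"angular":[0,0,0]},
    {"claw":1,"linear":[0,0,0],"angular":[0,0,5]},
    {"claw":1,"linear":[0,0,0],"angular":[0,0,10]},
    {"claw":1,"linear":[0,0,0],"angular":[0,0,10]},
    {"claw":1,"linear":[0,0,0],"angular":[0,0,10]},
    {"claw":1,"linear":[0,0,0],"angular":[0,0,10]},
    {"claw":1,"linear":[0,0,0],"angular":[0,0,10]},
    {"claw":1,"linear":[0,0,0],"angular":[0,0,5]},
    {"claw":1,"linear":[0,0,0],"angular":[0,0,0]}
  ]
}}

```text
t: 19.95
tool_pos: [0.5829, -0.2936, 0.1105]
orientation: [1.293, 2.862, -0.0]
force: [-0.2, -0.3, 5.3]
opening: 0.034
```

Run:
```python
from h import *
go([.5826,-.292,.109],193)
for i in range(3): print(bubble(1),read_state()["wrist_torque"])
```

```text
pos [ 0.5829 -0.2936  0.1105] yaw 131.38 lin cm [0.14 0.08 0.15] turn deg [-2.000e-02  8.000e-02 -6.162e+01] F [-0.17 -0.31  5.29] open 0.034 t 19.95 q6 [-0.55 -1.27]
[[368.66666667 389.80912863 377.86514449   3.89572368]] [-0.10843763 -0.22850384 -0.15492671]
[[368.66666667 389.78       377.9017094    3.75579898]] [-0.09817696 -0.18421105 -0.13373088]
[[368.66857143 389.80327869 377.95017794   3.65014885]] [-0.09224356 -0.17894403 -0.11251748]
```

Emit:
{"name": "drive_tool", "arguments": {
  "plan": [
    {"claw":1,"linear":[0,0,-0.05],"angular":[0,0,5]},
    {"claw":1,"linear":[0,0,0],"angular":[0,0,10]},
    {"claw":1,"linear":[0,0,0],"angular":[0,0,10]},
    {"claw":1,"linear":[0,0,0],"angular":[0,0,10]},
    {"claw":1,"linear":[0,0,0],"angular":[0,0,10]},
    {"claw":1,"linear":[0,0,-0.05],"angular":[0,0,10]},
    {"claw":1,"linear":[0,0,0],"angular":[0,0,10]},
    {"claw":1,"linear":[0,0,0],"angular":[0,0,5]},
    {"claw":1,"linear":[0,0,0],"angular":[0,0,0]},
    {"claw":1,"linear":[0,0,0],"angular":[0,0,0]},
    {"claw":1,"linear":[0,0,0],"angular":[0,0,0]},
    {"claw":1,"linear":[0,0,0],"angular":[0,0,0]}
  ]
}}

```text
t: 21.6
tool_pos: [0.5826, -0.2934, 0.1106]
orientation: [2.701, 1.604, 0.001]
force: [4.4, -1.9, -1.6]
opening: 0.0343
```

Run:
```python
from h import *
go([.5826,-.292,.109],60)
for i in range(3): print(bubble(1).round(2))
c=read_camera("top");save(c,'g8.png',(340,150,430,210),8)
np.save("g8.npy",c["pixels"])
```

```text
pos [ 0.5826 -0.2934  0.1106] yaw 61.4 lin cm [ 0.12 -0.07  0.16] turn deg [ 0.02 -0.01  1.4 ] F [ 4.36 -1.93 -1.59] open 0.0343 t 21.6 q6 [-0.55 -0.05]
[[3.6864e+02 3.8975e+02 3.7911e+02 2.4000e-01]]
[[3.6862e+02 3.8975e+02 3.7912e+02 1.9000e-01]]
[[ 3.6862e+02  3.8976e+02  3.7920e+02 -1.0000e-02]]
```

View pics/g8.png

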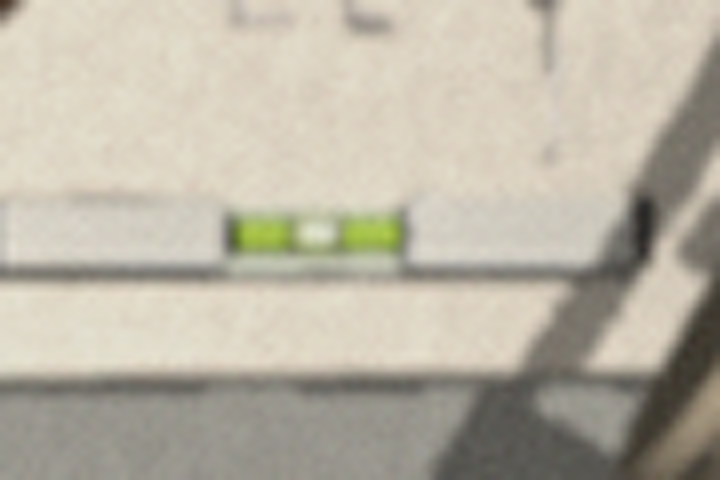

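Emit:
{"name": "drive_tool", "arguments": {
  "plan": [
    {"claw":0.3,"linear":[0,0,0],"angular":[0,0,0]},
    {"claw":0.3,"linear":[0,0,0],"angular":[0,0,0]},
    {"claw":0.3,"linear":[0,0,0],"angular":[0,0,0]},
    {"claw":0.3,"linear":[0,0,-3],"angular":[0,0,0]},
    {"claw":0.3,"linear":[0,0,-4],"angular":[0,0,0]},
    {"claw":1,"linear":[0,0,-2.5],"angular":[0,0,0]},
    {"claw":1,"linear":[0,0,0],"angular":[0,0,-10]},
    {"claw":1,"linear":[0,0,0],"angular":[0,0,-10]},
    {"claw":1,"linear":[0,0,0],"angular":[0,0,-10]},
    {"claw":1,"linear":[0,0,0],"angular":[0,0,0]}
  ]
}}

```text
t: 23.05
tool_pos: [0.5822, -0.2932, 0.2055]
orientation: [-2.196, -2.246, 0.0]
force: [0.5, -0.1, -0.1]
opening: 0.0198
```

Run:
```python
from h import *
go([.5228,-.140,.147],91.4)
for i in range(3): print(bubble(1).round(2))
```

```text
pos [ 0.5822 -0.2932  0.2055] yaw 91.29 lin cm [15.45 -5.59  5.86] turn deg [-0.03 -0.02 -0.11] F [ 0.48 -0.13 -0.13] open 0.0198 t 23.05 q6 [-0.55 -0.57]
[[3.6861e+02 3.8976e+02 3.7910e+02 2.4000e-01]]
[[3.6862e+02 3.8976e+02 3.7912e+02 2.0000e-01]]
[[3.6864e+02 3.8977e+02 3.7913e+02 2.1000e-01]]
```

Emit:
{"name": "drive_tool", "arguments": {
  "plan": [
    {"claw":1,"linear":[4,-1.5,0],"angular":[0,0,0]},
    {"claw":1,"linear":[5,-1.7,0],"angular":[0,0,0]},
    {"claw":1,"linear":[4.5,-1.6,1],"angular":[0,0,0]},
    {"claw":1,"linear":[2,-0.8,2],"angular":[0,0,0]},
    {"claw":1,"linear":[0,0,2],"angular":[0,0,0]},
    {"claw":1,"linear":[0,0,0.7],"angular":[0,0,0]},
    {"claw":1,"linear":[0,0,0],"angular":[0,0,0]},
    {"claw":1,"linear":[0,0,0],"angular":[0,0,0]}
  ]
}}

```text
t: 24.2
tool_pos: [0.5234, -0.1406, 0.1493]
orientation: [2.196, 2.245, 0.001]
force: [-0.7, 0.1, -0.3]
opening: 0.0006
```

Run:
```python
from h import *
go([.5228,-.140,.142],91.4)
```

```text
pos [ 0.5234 -0.1406  0.1493] yaw 91.27 lin cm [ 0.06 -0.06  0.73] turn deg [ 0.05  0.02 -0.13] F [-0.7   0.09 -0.31] open 0.0006 t 24.2 q6 [-0.36 -0.38]
```

Emit:
{"name": "drive_tool", "arguments": {
  "plan": [
    {"claw":1,"linear":[0,0,0.35],"angular":[0,0,0]},
    {"claw":1,"linear":[0,0,0.2],"angular":[0,0,0]},
    {"claw":1,"linear":[0,0,0.1],"angular":[0,0,0]},
    {"claw":1,"linear":[0,0,0.07],"angular":[0,0,0]},
    {"claw":1,"linear":[0,0,0],"angular":[0,0,0]}
  ]
}}

```text
t: 24.82
tool_pos: [0.523, -0.1398, 0.1424]
orientation: [2.195, 2.247, 0.0]
force: [-2.5, 0.6, 5.2]
opening: 0.0005
```

Emit:
{"name": "drive_tool", "arguments": {
  "plan": [
    {"claw":1,"linear":[0,0,0.07],"angular":[0,0,0]},
    {"claw":1,"linear":[0,0,0],"angular":[0,0,0]},
    {"claw":1,"linear":[0,0,0],"angular":[0,0,0]},
    {"claw":1,"linear":[0,0,0],"angular":[0,0,0]},
    {"claw":1,"linear":[0,0,0],"angular":[0,0,0]},
    {"claw":1,"linear":[0,0,0],"angular":[0,0,0]},
    {"claw":1,"linear":[0,0,0],"angular":[0,0,0]},
    {"claw":1,"linear":[0,0,0],"angular":[0,0,0]},
    {"claw":1,"linear":[0,0,0],"angular":[0,0,0]},
    {"claw":1,"linear":[0,0,0],"angular":[0,0,0]}
  ]
}}

```text
t: 26.08
tool_pos: [0.5232, -0.1398, 0.1424]
orientation: [2.194, 2.247, 0.001]
force: [-4.5, 0.7, 11.1]
opening: 0.0004
```

Run:
```python
from h import *
go([.5228,-.140,.142],91.4)
d=read_camera('side');save(d,'g9s.png',(290,130,360,190),10)
c=read_camera('top');save(c,'g9.png',(290,100,490,250),4)
go([.5228,-.140,.142],91.4)
```

```text
pos [ 0.5232 -0.1398  0.1424] yaw 91.35 lin cm [-0.02 -0.04  0.04] turn deg [ 0.07  0.03 -0.05] F [-4.49  0.75 11.13] open 0.0004 t 26.07 q6 [-0.36 -0.38]
 pos [ 0.5232 -0.1398  0.1424] yaw 91.36 lin cm [-0.02 -0.04  0.04] turn deg [ 0.07  0.03 -0.04] F [-4.43  0.35  9.96] open 0.0005 t 26.18 q6 [-0.36 -0.38]
```

View pics/g9s.png

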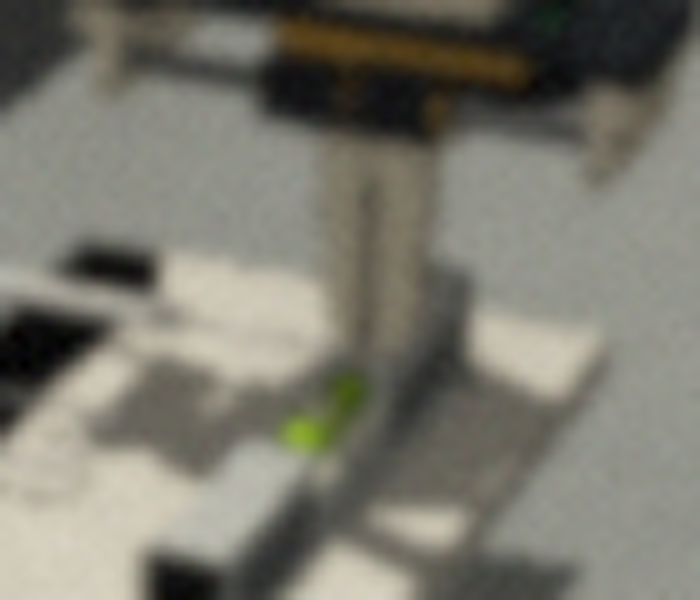

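View pics/g9.png

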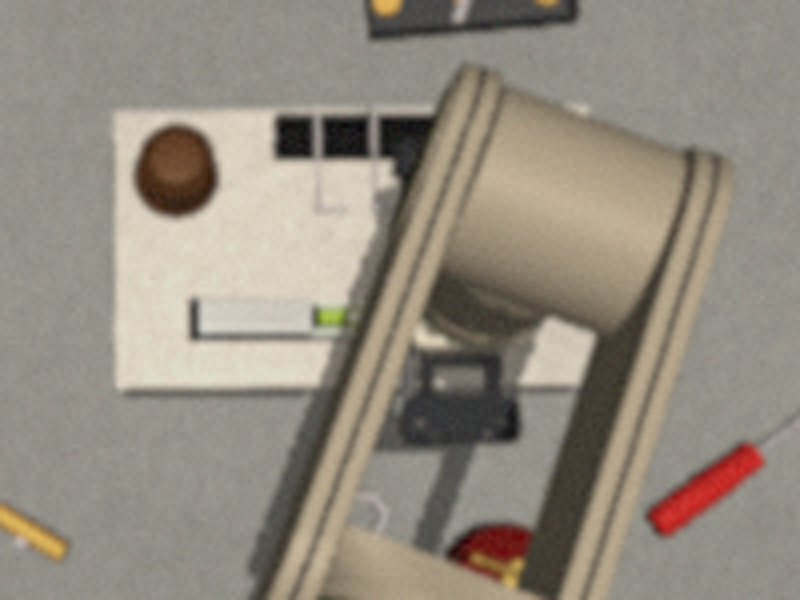

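Run:
```python
from h import *
a=np.load("g8.npy"); c=read_camera("top")["pixels"]
for ch in (1,2): print(a[178:181,366:386,ch].mean(0).round().astype(int)); print(c[178:181,366:386,ch].mean(0).round().astype(int))
print(np.round(read_state()["force"],1))
```

```text
[203 178 118 118 171 188 187 186 187 168 158 184 208 210 207 188 158 175
 188 189]
[199 173 114 118 167 184 185 183 173 144 111 115 124 108  81  60  76 118
 151 163]
[190 170 106  58  71  78  76  76  77  74  96 140 173 181 179 159 111  82
  79  81]
[188 165 103  59  68  77  78  76  73  62  66  91 102  91  67  52  61  99
 128 137]
[-3.5  1.7  9.7]
```

```bash
python3 -c "
from h import *
print(close_job()); s=read_state(); print(s['t'],s['force'])"
```

```text
the job is handed in; nothing more can be done
None
the job is handed in; nothing more can be done
```

The shelf is level, and I handed the job in at about 26 s with the arm still pressing the level down on it. No verdict came back.

- **Placing and bedding:** I took the large silver level and laid it along the shelf, about 55 mm in front of the board's middle line. I bedded it twice, first still gripped (8–12 N) and then from above with closed fingers (9–11 N).
- **Levelling:** Before turning, the bubble stood about 6.3 mm towards the left end. I turned the knob 130° clockwise. After I let go of the knob, with nothing pressing, the bubble read 0.2 mm from the middle.
- **Final hold:** The closed fingers press on the solid top about 47 mm right of the vial, with roughly 10–11 N of push plus the level's own weight of about 3 N.
- **Less certain:** While pressing, the arm and its shadow partly hid the vial. I could only check the left half of the bubble, and it matched the centred picture to within about 1 mm. The side view was too dark to read it.
- **Other things:** None of the bystanders I could see in the last pictures had visibly moved, but I made no numeric check.

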